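Load the sampler tray in run order

ROBOT

A 7-joint arm with a two-finger parallel gripper is mounted at the origin on a cart in front of the work surface, level with it; the furniture and walls round the work are solid. World frame = base frame: x ahead of the robot, y to its left, z up, the work surface at z = 0. Lengths are in m, angles in rad, forces in N, time in s.
With the tool pointing down it reaches from about 0.425 to 0.95 m from the base axis. Payload 16.7 kg.
Tool frame: the origin (TCP) lies at the very end of the fingers, on their centre line; the grasp point (between the pads) lies 19 mm behind it; z points along the fingers, y is the line along which they close (so a half turn about z gives the same grasp; the last joint's range is limited). The gripper opens to 94 mm and grips with 3 to 60 N. Pads are 16 mm wide; open, the fingers measure 119 mm over their backs; the gripper's body (75 mm by 177 mm) begins 78 mm behind the grasp point.
Start: joints at [-1.482, 0.426, 0.074, 1.606, -0.034, 1.111, -0.067], TCP at [0.159, 0.656, 0.205] pointing down, gripper open.
Joint ranges: [-2.85, 2.85], [-0.5, 2.14], [-1.23, 1.37], [0.21, 2.46], [-1.02, 4.16], [0.16, 2.05], [-2.73, 2.73]. Speed limits (rad/s): [1.89, 1.89, 2.39, 2.39, 3.01, 3.01, 3.01].

INTERFACE

Orientations are given as a unit quaternion [w, x, y, z].
In Python, from station import move_pose, movel, move_joints, gripper_to, dwell, ik, snapshot, camera_info, Unreachable, job_done, get_time, get_joints, get_qvel, get_joint_torque, get_eef_pos, get_tool_rot, get_wrist_force, get_moment, get_width, get_gripper_force gives the robot as it stands. Calls block until the motion is done:
- move_pose(position, orientation): joint-space move of the TCP to a pose.
- movel(position, rot=None, rate=0.15, until_force=None): straight line of the TCP; rot=None keeps the orientation; rate is the mean speed in m/s. With until_force (N) it stops when the force on the tool has changed by that much, and returns True; else False.
- move_joints(angles): joint-space move.
- gripper_to(opening, force=None): finger opening in m; force is the grip in N (None keeps the last); returns when the fingers have stopped.
- dwell(seconds).
- ik(position, orientation): joint angles nearest the present ones, or None.
- snapshot(name): name is "scene" or "top" or "wrist"; returns (picture, depth): 400x640x3 uint8, blue, green, red; 400x640 float32, m along the optical axis (not along the pixel's ray), 0 where there is no reading.
- camera_info(name): a dict with "fov_y" (degrees; the focal length in pixels is half the picture's height over the tangent of half this angle, whatever the lens; pixels are square), "cx", "cy" (the principal point, pixels), "R" (3x3) and "t" (3): a world point X has camera coordinates R X + t; the wrist camera has in their place "mount" (4x4, takes a point from camera to tool coordinates, whose origin is the TCP and whose axes are the flange's). Camera axes: x right, y down, z forward; pixel columns grow to the right and rows downward; lengths in m; the calibration is good to about 2 mm. The wrist camera is an equidistant fisheye: a pixel r from the principal point sees the ray r / f radians off the axis. A picture is of the moment at which its call begins: read the wrist's pose just before it. camera_info takes no time and is no camera call.
A pose or a line that the arm cannot do raises Unreachable and nothing moves.
- job_done(): hands the job in; it is judged then, once.
Readings, each from a call of its own:
- get_time(): time.
- get_joints(): joint angles.
- get_qvel(): joint speeds.
- get_joint_torque(): joint torques, N m.
- get_eef_pos(): TCP position.
- get_tool_rot(): TCP orientation.
- get_wrist_force(): force on the tool from outside, world axes, zero at the start.
- get_moment(): the same for the moment, N m.
- get_width(): finger opening in m.
- get_gripper_force(): force on a finger pad.
Only numpy, scipy, OpenCV 4.12 (cv2) and the standard library are available. Lean on these libraries where they do the work, as an engineer would, in place of code of your own. Each camera call takes 0.05 s, during which the arm holds its last target. There are 200 camera calls.

TASK

The water samples are to be run in the order in which they stand in the white shipping rack. Move the four tall vials into the aluminium sampler tray in the same order, counting from the handle end of the rack and from the end of the tray with the bar grip: the vial nearest the rack's handle goes into the well nearest the tray's grip, and so on. Set each glass vial down upright on the floor of its well without dropping it, and leave the short backup vials where they stand in the rack.

Things in the scene. Friction and masses are not known exactly. Their poses are not given: they have to be found in the camera images.
- rack: White shipping rack, fixed, 106 (x) by 201 mm (y), 46 high; origin: centre of underside. Two rows of four 31 mm holes in a plate 40 mm up; vials stand on a floor 8 mm up. Handle (steel loop, black grip) on the +y end, 34 mm up, to y = 127 mm. Places 1 to 4 count from the handle: y = +72, +24, -24, -72 mm. Tall vials start in the row x = -27, short backups in the row x = +27 mm.
- tray: Empty aluminium sampler tray, fixed, 64 (x) by 212 mm (y), 40 high at its end plates; origin: centre of underside. One row of four 36 mm square wells at x = 0, y = +72 (well 1), +24, -24, -72 mm (well 4); floor 8 mm up, edges roof-shaped to guide vials in, 36 mm up. The steel bar grip on the +y end, 26 mm up, to y = 131 mm, marks well 1.
- vial_a_mid (a point): One of four like tall sample vials, teal screw cap, 28 mm diameter (cap 26), 95 mm high, 50 g; point: its centre, 47.5 mm above its foot; z along the vial. Starts upright in the rack beside backup_a, at a place that differs from start to start. Its upper part stands clear of the backups: grip it 25 to 35 mm above this point, jaws closing across the row (along the rack's or tray's x).
- vial_b_mid (a point): One of four like tall sample vials, teal screw cap, 28 mm diameter (cap 26), 95 mm high, 50 g; point: its centre, 47.5 mm above its foot; z along the vial. Starts upright in the rack beside backup_b, at a place that differs from start to start. Its upper part stands clear of the backups: grip it 25 to 35 mm above this point, jaws closing across the row (along the rack's or tray's x).
- vial_c_mid (a point): One of four like tall sample vials, teal screw cap, 28 mm diameter (cap 26), 95 mm high, 50 g; point: its centre, 47.5 mm above its foot; z along the vial. Starts upright in the rack beside backup_c, at a place that differs from start to start. Its upper part stands clear of the backups: grip it 25 to 35 mm above this point, jaws closing across the row (along the rack's or tray's x).
- vial_d_mid (a point): One of four like tall sample vials, teal screw cap, 28 mm diameter (cap 26), 95 mm high, 50 g; point: its centre, 47.5 mm above its foot; z along the vial. Starts upright in the rack beside backup_d, at a place that differs from start to start. Its upper part stands clear of the backups: grip it 25 to 35 mm above this point, jaws closing across the row (along the rack's or tray's x).
- backup_a_mid (a point): One of four alike short backup vials, clear glass with white cap, 28 mm diameter, 57 mm high; point at its centre, 28.5 mm above its foot. It is the backup of vial_a, stands beside it in the rack's other row, and stays there.
- backup_b_mid (a point): One of four alike short backup vials, clear glass with white cap, 28 mm diameter, 57 mm high; point at its centre, 28.5 mm above its foot. It is the backup of vial_b, stands beside it in the rack's other row, and stays there.
- backup_c_mid (a point): One of four alike short backup vials, clear glass with white cap, 28 mm diameter, 57 mm high; point at its centre, 28.5 mm above its foot. It is the backup of vial_c, stands beside it in the rack's other row, and stays there.
- backup_d_mid (a point): One of four alike short backup vials, clear glass with white cap, 28 mm diameter, 57 mm high; point at its centre, 28.5 mm above its foot. It is the backup of vial_d, stands beside it in the rack's other row, and stays there.
Not all that is in view belongs to the job. What is shaped like the part that bears vial_b_mid but purple is not meant.

How it is judged:
At the end, for the whole second after the job is handed in: Every tall vial stands released, at rest and upright (within 0.12 rad) in the tray well with the same number as its place in the rack (the place of its backup), on the well's floor (within 5 mm) and within 9 mm of the well's centre each way; the four backups still stand in their places in the rack (((y of backup_a_mid in the frame of rack between 0.057 and 0.087 m and y of vial_a_mid in the frame of tray between 0.063 and 0.081 m) or (y of backup_a_mid in the frame of rack between 0.009 and 0.039 m and y of vial_a_mid in the frame of tray between 0.015 and 0.033 m) or (y of backup_a_mid in the frame of rack between -0.039 and -0.009 m and y of vial_a_mid in the frame of tray between -0.033 and -0.015 m) or (y of backup_a_mid in the frame of rack between -0.087 and -0.057 m and y of vial_a_mid in the frame of tray between -0.081 and -0.063 m)) and x of vial_a_mid in the frame of tray between -0.009 and 0.009 m and z of vial_a_mid in the frame of tray between 0.0505 and 0.0605 m and angle between each of vial_a_mid, vial_b_mid, vial_c_mid, vial_d_mid's own z axis and vertical below 0.12 rad and linear speed of each of vial_a, vial_b, vial_c, vial_d below 0.03 m/s and x of backup_a_mid in the frame of rack between 0.015 and 0.039 m and z of backup_a_mid in the frame of rack between 0.0305 and 0.0425 m and ((y of backup_b_mid in the frame of rack between 0.057 and 0.087 m and y of vial_b_mid in the frame of tray between 0.063 and 0.081 m) or (y of backup_b_mid in the frame of rack between 0.009 and 0.039 m and y of vial_b_mid in the frame of tray between 0.015 and 0.033 m) or (y of backup_b_mid in the frame of rack between -0.039 and -0.009 m and y of vial_b_mid in the frame of tray between -0.033 and -0.015 m) or (y of backup_b_mid in the frame of rack between -0.087 and -0.057 m and y of vial_b_mid in the frame of tray between -0.081 and -0.063 m)) and x of vial_b_mid in the frame of tray between -0.009 and 0.009 m and z of vial_b_mid in the frame of tray between 0.0505 and 0.0605 m and x of backup_b_mid in the frame of rack between 0.015 and 0.039 m and z of backup_b_mid in the frame of rack between 0.0305 and 0.0425 m and ((y of backup_c_mid in the frame of rack between 0.057 and 0.087 m and y of vial_c_mid in the frame of tray between 0.063 and 0.081 m) or (y of backup_c_mid in the frame of rack between 0.009 and 0.039 m and y of vial_c_mid in the frame of tray between 0.015 and 0.033 m) or (y of backup_c_mid in the frame of rack between -0.039 and -0.009 m and y of vial_c_mid in the frame of tray between -0.033 and -0.015 m) or (y of backup_c_mid in the frame of rack between -0.087 and -0.057 m and y of vial_c_mid in the frame of tray between -0.081 and -0.063 m)) and x of vial_c_mid in the frame of tray between -0.009 and 0.009 m and z of vial_c_mid in the frame of tray between 0.0505 and 0.0605 m and x of backup_c_mid in the frame of rack between 0.015 and 0.039 m and z of backup_c_mid in the frame of rack between 0.0305 and 0.0425 m and ((y of backup_d_mid in the frame of rack between 0.057 and 0.087 m and y of vial_d_mid in the frame of tray between 0.063 and 0.081 m) or (y of backup_d_mid in the frame of rack between 0.009 and 0.039 m and y of vial_d_mid in the frame of tray between 0.015 and 0.033 m) or (y of backup_d_mid in the frame of rack between -0.039 and -0.009 m and y of vial_d_mid in the frame of tray between -0.033 and -0.015 m) or (y of backup_d_mid in the frame of rack between -0.087 and -0.057 m and y of vial_d_mid in the frame of tray between -0.081 and -0.063 m)) and x of vial_d_mid in the frame of tray between -0.009 and 0.009 m and z of vial_d_mid in the frame of tray between 0.0505 and 0.0605 m and x of backup_d_mid in the frame of rack between 0.015 and 0.039 m and z of backup_d_mid in the frame of rack between 0.0305 and 0.0425 m); the robot touches nothing.
It fails at once if a short backup vial is lifted out or tipped in the rack (distance of any of backup_a_mid, backup_b_mid, backup_c_mid, backup_d_mid from where it was at the start of the episode above 0.015 m).
It fails at once if a tall vial is tipped over (more than 50 degrees) (angle between any of vial_a_mid, vial_b_mid, vial_c_mid, vial_d_mid's own z axis and vertical above 0.87 rad).
It fails at once if a tall vial is dropped (falls freely by more than about 4 cm) ((linear speed of vial_a above 0.9 m/s and contact force between the fingers and vial_a below 0.05 N) or (linear speed of vial_b above 0.9 m/s and contact force between the fingers and vial_b below 0.05 N) or (linear speed of vial_c above 0.9 m/s and contact force between the fingers and vial_c below 0.05 N) or (linear speed of vial_d above 0.9 m/s and contact force between the fingers and vial_d below 0.05 N)).
It also fails if it takes over 109 s, if anything falls off the work surface, if the arm or the gripper's body presses on something with over 40 N, if the wrist force passes 120 N, or if a joint passes its speed limit or range.

## Working session

There is one attempt and no reset: what is moved stays moved. The work goes in short steps, each a Python script; the robot and the scene stay as the last script left them, time stands still between calls to the robot, and variables do not carry over. Pictures are saved under pics/ and viewed, at most 14 in all, crops included, and the job is handed in when it is done.

```bash
mkdir -p pics; ls; python3 - <<'E'
from station import *
import cv2
for n in("scene","top"):
    p,d=snapshot(n); cv2.imwrite(f"pics/{n}0.png",p); print(n,camera_info(n))
print(get_time(),get_tool_rot())
E
```

```text
pics
scene {'fov_y': 53.17113441381183, 'cx': 315.30275401643115, 'cy': 204.87993498070034, 'R': array([[-0.65090782, -0.75902735, -0.01401735],
       [-0.38660781,  0.34731516, -0.85434571],
       [ 0.6533402 , -0.55068108, -0.51951605]]), 't': array([0.33881426, 0.29410559, 0.6501406 ])}
top {'fov_y': 42.18963663865658, 'cx': 322.15128305538775, 'cy': 209.38036242608086, 'R': array([[ 0.01907915, -0.99969437, -0.01572105],
       [-0.98429014, -0.01602008, -0.17583027],
       [ 0.17552468,  0.01882877, -0.98429496]]), 't': array([-0.00888545,  0.55402605,  1.25462155])}
0.1 [-2.76095047e-05  1.18655494e-01  9.92935327e-01 -5.56454470e-04]
```

View pics/scene0.png

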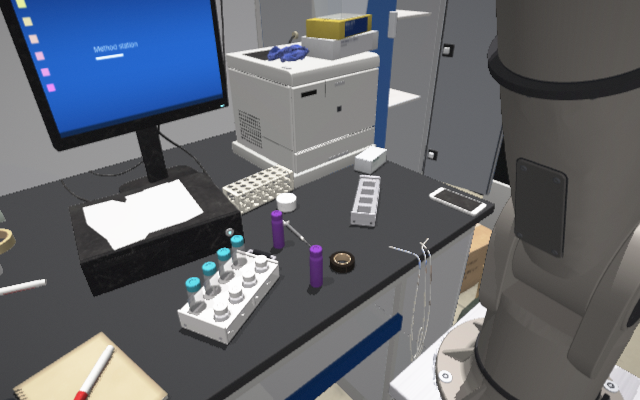

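View pics/top0.png

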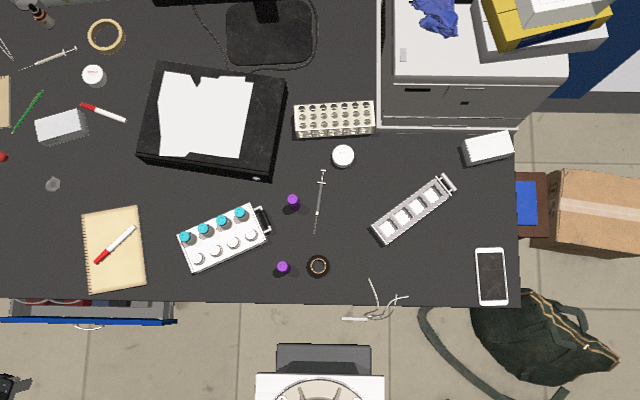

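The scene is clear: the rack is at about (222,238) in the top view with its handle at (262,218). The tray is at about (412,210) with its grip at (450,183). The purple vials at (293,202) and (283,267) are to be avoided. I'll enlarge both.

```bash
python3 - <<'E'
import cv2,numpy as np
p=cv2.imread("pics/top0.png")
a=cv2.resize(p[190:290,165:285],None,fx=5,fy=5,interpolation=2)
b=cv2.resize(p[165:265,360:480],None,fx=5,fy=5,interpolation=2)
cv2.imwrite("pics/ra.png",a);cv2.imwrite("pics/tr.png",b)
E
```

```text
(no output)
```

View pics/ra.png

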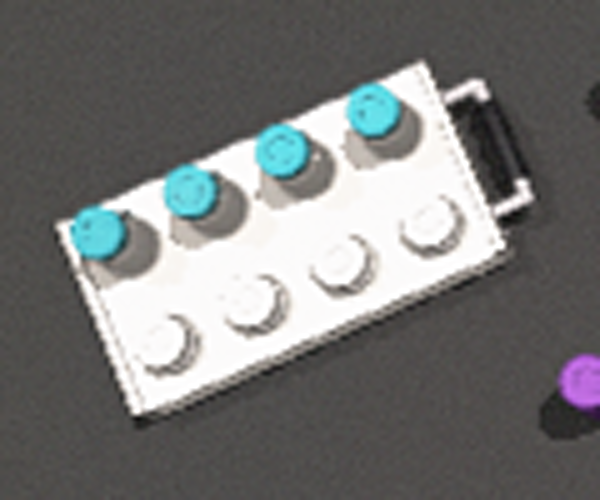

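View pics/tr.png

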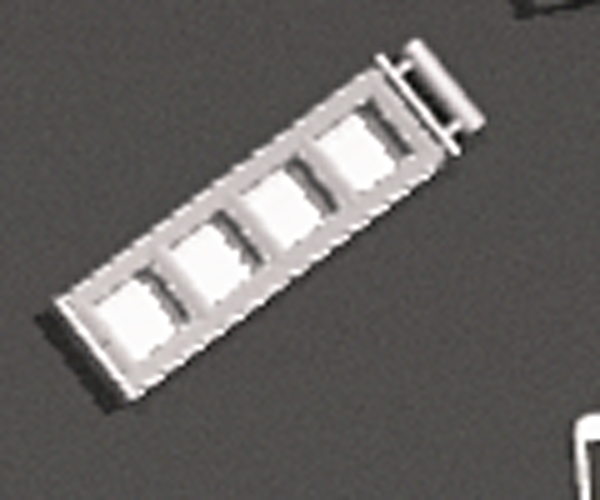

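Cap tops in the crop, starting from the handle: (374,110), (283,152), (190,192), (99,234). Tray end-plate corners: (62,302), (131,396), (380,58), (460,150).

```bash
cat > h.py <<'E'
from station import *
import numpy as np, cv2
from scipy.spatial.transform import Rotation as Ro
def ray(n,uv,pose=None):
    c=camera_info(n); f=200/np.tan(np.radians(c["fov_y"]/2))
    d=(np.array(uv,float)-[c["cx"],c["cy"]])
    if n!="wrist":
        R=np.array(c["R"]); return -R.T@np.array(c["t"]), R.T@np.r_[d/f,1]
    r=np.hypot(*d); th=r/f; v=np.r_[d/r*np.sin(th),np.cos(th)]
    M=np.array(c["mount"]); p,q=pose; RT=Ro.from_quat(np.r_[q[1:],q[0]]).as_matrix()
    return RT@M[:3,3]+p, RT@M[:3,:3]@v
def atz(n,uv,z,pose=None):
    o,d=ray(n,uv,pose); return (o+d*(z-o[2])/d[2])[:2]
def fit(model,pts):  # rigid 2d
    model=np.array(model,float);pts=np.array(pts);a=model.mean(0);b=pts.mean(0)
    A=model-a;B=pts-b
    th=np.arctan2((A[:,0]*B[:,1]-A[:,1]*B[:,0]).sum(),(A*B).sum())
    R=np.array([[np.cos(th),-np.sin(th)],[np.sin(th),np.cos(th)]])
    t=b-R@a; return t,th,(pts-(model@R.T+t))*1000
def quat(th,flip=0): # tool down, tool y along body x axis at angle th
    y=np.array([np.cos(th),np.sin(th),0])*(-1 if flip else 1); z=np.array([0,0,-1.]); x=np.cross(y,z)
    q=Ro.from_matrix(np.c_[x,y,z]).as_quat(); return np.r_[q[3],q[:3]]
Y=[.072,.024,-.024,-.072]
E
python3 - <<'E'
from h import *
caps=[(374,110),(283,152),(190,192),(99,234)]; bk=[(433,225),(345,263),(257,302),(167,340)]
cv=lambda p,o:((p[0]+.5)/5-.5+o[0],(p[1]+.5)/5-.5+o[1])
P=[atz("top",cv(p,(165,190)),.103) for p in caps]
B=[atz("top",cv(p,(165,190)),.065) for p in bk]
t,th,r=fit([(-.027,y) for y in Y],P);print("rack caps",t,th,r.round(1))
t,th,r=fit([(-.027,y) for y in Y]+[(.027,y) for y in Y],P+B);print("rack all",t,th,r.round(1))
T=[(62,302),(131,396),(380,58),(460,150)]
t2,th2,r=fit([(-.032,-.106),(.032,-.106),(-.032,.106),(.032,.106)],[atz("top",cv(p,(360,165)),.04) for p in T]);print("tray",t2,th2,r.round(1))
for n,t_,a,x in(("r",t,th,-.027),("t",t2,th2,0)):
  for y in Y:
    p=t_+np.array([[np.cos(a),-np.sin(a)],[np.sin(a),np.cos(a)]])@[x,y]
    for fl in(0,1):
      print(n,p.round(3),np.hypot(*p).round(3),fl,[None if (k:=ik(np.r_[p,z],quat(a,fl))) is None else k.round(2)[[0,6]] for z in(.065,.22)])
print(camera_info("wrist"))
E
```

```text
rack caps [0.48017384 0.2525087 ] -2.693453426150809 [[ 0.1  0.1]
 [-0.4 -0.2]
 [ 0.3  0.4]
 [ 0.  -0.3]]
rack all [0.48009114 0.25131581] -2.6919917199945456 [[ 0.1  1.3]
 [-0.3  1. ]
 [ 0.4  1.5]
 [ 0.2  0.9]
 [-1.9 -0.3]
 [-0.6 -0.9]
 [ 0.3 -1.7]
 [ 1.7 -1.7]]
tray [ 0.5585913  -0.22443814] -2.478186211294793 [[-0.7 -3.8]
 [ 2.9  1.1]
 [-2.6  1.4]
 [ 0.4  1.3]]
r [0.536 0.198] 0.571 0 [array([-1.29, -2.31]), array([-1.36, -2.65])]
r [0.536 0.198] 0.571 1 [array([-0.87,  0.29]), array([-0.95,  0.15])]
r [0.515 0.241] 0.569 0 [array([-1.38, -2.4 ]), array([0.26, 2.71])]
r [0.515 0.241] 0.569 1 [array([-0.93,  0.18]), array([-1.  ,  0.05])]
r [0.494 0.285] 0.57 0 [array([-1.46, -2.48]), array([0.17, 2.62])]
r [0.494 0.285] 0.57 1 [array([-0.99,  0.07]), array([-1.04, -0.05])]
r [0.473 0.328] 0.576 0 [array([0.05, 2.3 ]), array([0.08, 2.53])]
r [0.473 0.328] 0.576 1 [array([-1.03, -0.04]), array([-1.08, -0.14])]
t [ 0.603 -0.281] 0.665 0 [array([-0.39, -1.34]), array([-0.42, -1.55])]
t [ 0.603 -0.281] 0.665 1 [array([-0.13,  1.43]), array([-0.28,  1.4 ])]
t [ 0.573 -0.243] 0.623 0 [array([-0.48, -1.36]), array([-0.52, -1.61])]
t [ 0.573 -0.243] 0.623 1 [array([-0.22,  1.41]), array([-0.37,  1.33])]
t [ 0.544 -0.206] 0.581 0 [array([-0.56, -1.39]), array([-0.63, -1.7 ])]
t [ 0.544 -0.206] 0.581 1 [array([-0.35,  1.42]), array([-0.43,  1.21])]
t [ 0.514 -0.168] 0.541 0 [array([-0.65, -1.43]), array([-0.76, -1.83])]
t [ 0.514 -0.168] 0.541 1 [array([-0.5 ,  1.45]), array([-0.75,  1.3 ])]
{'fov_y': 65.70646984690485, 'cx': 320.9693480767876, 'cy': 201.41930176950547, 'mount': array([[ 3.95177988e-04, -9.63180673e-01, -2.68854672e-01,
         7.87852761e-02],
       [ 9.99999880e-01,  3.02429017e-04,  3.86395205e-04,
        -7.09862066e-04],
       [-2.90858939e-04, -2.68854793e-01,  9.63180677e-01,
        -1.78963270e-01],
       [ 0.00000000e+00,  0.00000000e+00,  0.00000000e+00,
         1.00000000e+00]])}
```

```bash
python3 - <<'E'
from h import *
import json
out={}
for n,p,th in(("rack",(0.48+.01,0.252),-2.692),("tray",(0.5586,-0.2244),-2.478)):
    move_pose([p[0],p[1],.27],quat(th,1)); dwell(.3)
    pose=(np.array(get_eef_pos()),np.array(get_tool_rot()))
    im,d=snapshot("wrist"); cv2.imwrite(f"pics/w_{n}.png",im); np.save(f"w_{n}.npy",np.r_[pose]); 
    print(n,pose,get_time(),get_joints().round(2))
E
```

```text
rack (array([0.48987314, 0.25234417, 0.26989572]), array([ 7.43858159e-07,  5.31420813e-01,  8.47107968e-01, -9.84718670e-05])) 2.35 [-1.05  0.18  0.52  1.83 -0.1   1.16 -0.04]
tray (array([ 0.55876014, -0.22392594,  0.26999927]), array([-3.32307617e-05,  4.37873656e-01,  8.99036516e-01,  6.46812885e-05])) 4.4583 [-0.47  0.38  0.99  1.74 -0.34  1.21  1.27]
```

View pics/w_rack.png

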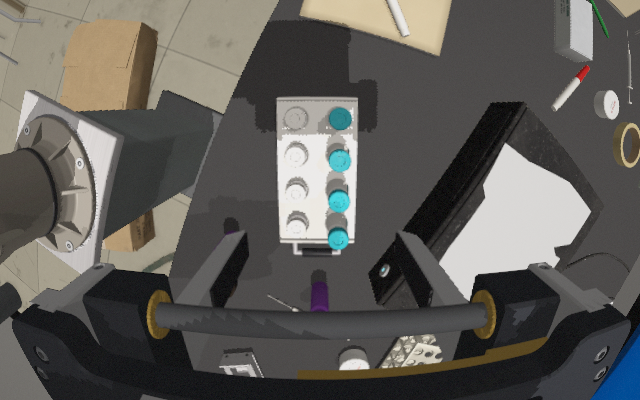

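View pics/w_tray.png

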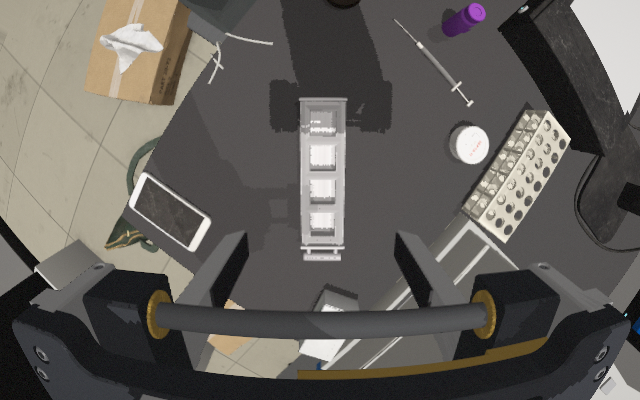

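The wrist views match the layout: the rack's caps are at about (338,239), (338,201), (340,160) and (340,118), with the handle at the bottom. The tray is at (322,172) with its grip at the bottom (322,255). I'll enlarge the two for refined pixel positions.

```bash
python3 - <<'E'
import cv2,numpy as np
a=cv2.imread("pics/w_tray.png")[90:190,285:365]; a2=cv2.imread("pics/w_tray.png")[170:270,285:365]
f=lambda x:cv2.resize(x,None,fx=5,fy=5,interpolation=2)
cv2.imwrite("pics/wt.png",np.hstack([f(a),f(a2)]))
E
```

```text
(no output)
```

View pics/wt.png

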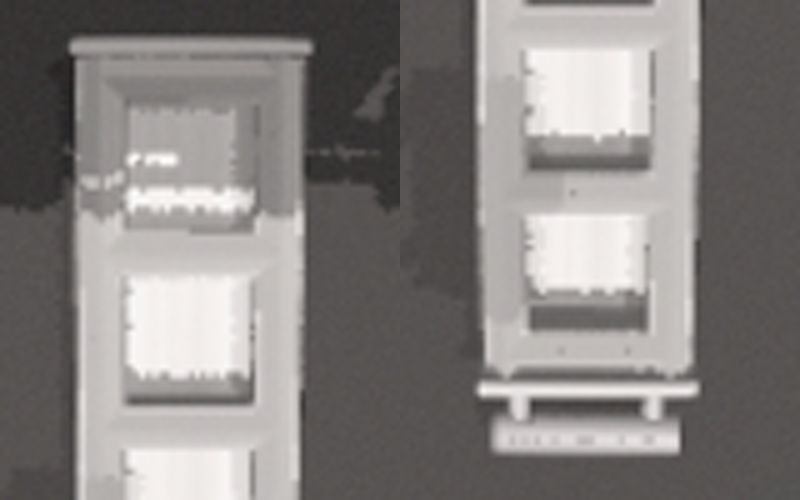

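```bash
python3 - <<'E'
from h import *
def L(n):
    a=np.load(f"w_{n}.npy",allow_pickle=True); return a[:3],a[3:]
pt=L("tray")
px=[(298.8,97.6),(347.4,97.6),(300.3,249.2),(344.9,249.2)]
t,th,r=fit([(.032,-.106),(-.032,-.106),(.032,.106),(-.032,.106)],[atz("wrist",p,.04,pt) for p in px]);print(t,th,r.round(1))
im=cv2.imread("pics/w_rack.png"); h=cv2.cvtColor(im,cv2.COLOR_BGR2HSV)
m=cv2.inRange(h,(82,90,90),(98,255,255)); m[:, :320]=0; m[:,365:]=0
n,_,s,c=cv2.connectedComponentsWithStats(m)
print([(s[i].tolist(),c[i].round(1).tolist()) for i in range(1,n) if s[i,4]>40])
P=[]
for i in sorted([i for i in range(1,n) if s[i,4]>40],key=lambda i:-c[i][1]):
    # camera-facing top disc: use blob's top/side; print at cap z
    P.append(atz("wrist",c[i],.1,L("rack"))); print(P[-1])
if len(P)==4: print(fit([(-.027,y) for y in Y],P))
cv2.imwrite("pics/wr.png",cv2.resize(im[90:260,265:370],None,fx=4,fy=3.5*4/3.5,interpolation=2)[:600] if 0 else cv2.resize(im[95:245,265:370],None,fx=4,fy=4,interpolation=2))
E
```

```text
[ 0.56119165 -0.22403816] -2.4786244903992154 [[ 0.4  0.2]
 [-0.4 -0.1]
 [-0.2 -0.2]
 [ 0.2  0.2]]
[([329, 108, 23, 22, 389], [339.8, 118.4]), ([329, 149, 22, 23, 389], [339.2, 160.2]), ([328, 190, 22, 23, 373], [338.6, 200.9]), ([328, 228, 21, 22, 348], [337.8, 239.2])]
[0.53677547 0.20079541]
[0.51574341 0.244412  ]
[0.4949705  0.28758139]
[0.47451031 0.3303689 ]
(array([0.48116455, 0.25409372]), np.float64(-2.6935811116023562), array([[ 0.08700895, -0.09967632],
       [-0.15268963,  0.25401771],
       [-0.13324205,  0.16051626],
       [ 0.19892273, -0.31485765]]))
```

View pics/wr.png

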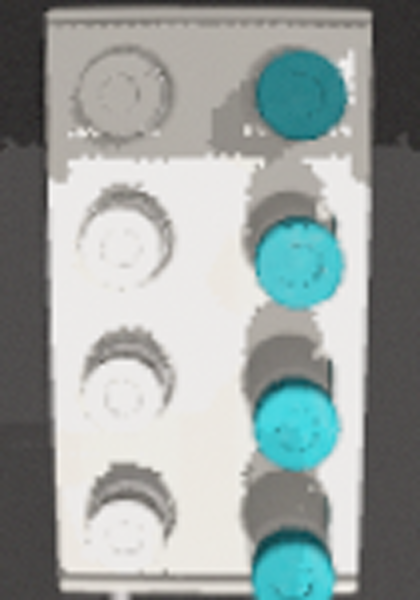

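```bash
cat >> h.py <<'E'
RK=(np.array([.4811,.2538]),-2.6935); TR=(np.array([.5612,-.2240]),-2.4786)
def w(f,x,y):
    t,a=f; return t+np.array([[np.cos(a),-np.sin(a)],[np.sin(a),np.cos(a)]])@[x,y]
H=.25
def pick(i):
    p=w(RK,-.027,Y[i]); move_pose([*p,H],quat(RK[1],1)); gripper_to(.05)
    movel([*p,.0665],rate=.12,until_force=8) and print("contact",get_eef_pos())
    gripper_to(0,force=20); print("picked",i+1,"w",get_width(),"F",get_gripper_force())
    movel([*p,H],rate=.15); print("up w",get_width(),get_time())
def place(i):
    p=w(TR,0,Y[i]); move_pose([*p,H],quat(TR[1],1)); dwell(.2)
    movel([*p,.125],rate=.15)
    c=movel([*p,.080],rate=.06,until_force=5) 
    if not c: c=movel([*p,.0645],rate=.02,until_force=4)
    e=get_eef_pos(); print("down",c,e,(e[:2]-p)*1000,get_wrist_force()); return c,e
def release(i):
    p=w(TR,0,Y[i]); gripper_to(.05); movel([*p,H],rate=.2); print("t",get_time())
E
python3 - <<'E'
from h import *
_,d=snapshot("top"); c=camera_info("top"); R=np.array(c["R"]);t=np.array(c["t"]); f=200/np.tan(np.radians(c["fov_y"]/2))
for u,v in((260,170),(265,120),(283,267),(293,202)):
    z=d[v,u]; print((R.T@(np.array([(u-c["cx"])/f*z,(v-c["cy"])/f*z,z])-t)).round(3))
pick(3); c,e=place(3)
if e[2]<.0695: release(3)
E
```

```text
[0.642 0.155 0.095]
[0.771 0.148 0.095]
[0.405 0.09  0.096]
[0.562 0.071 0.101]
picked 4 w 0.027354552248803107 F 19.957729876041412
up w 0.027074992905685803 10.9
down True [ 0.51711928 -0.16705775  0.06636034] [0.23371331 0.19517648] [-0.07419592  1.56640168  5.79295043]
t 17.0833
```

Vial 4 touched the floor at TCP z = 0.0664, exactly as expected. I'll do the rest, stopping if one doesn't reach the floor.

```bash
python3 - <<'E'
from h import *
for i in(2,1,0):
    pick(i)
    if get_width()<.02: print("no vial"); break
    c,e=place(i)
    if e[2]>.0695: print("high"); break
    release(i)
else:
    move_pose([.5612,-.2240,.29],quat(TR[1],1)); dwell(.2)
im,_=snapshot("wrist"); im2,_=snapshot("top")
cv2.imwrite("pics/end.png",np.vstack([cv2.resize(im[80:280,220:440],(660,600))[:300*2]]) )
cv2.imwrite("pics/end2.png",cv2.resize(im2[160:290,160:480],None,fx=2.4,fy=2.4))
print(get_time())
E
```

```text
picked 3 w 0.026982961513385573 F 19.965571761131287
up w 0.02716275828989278 22.5
down True [ 0.54676622 -0.20483162  0.06637936] [0.33769519 0.25269133] [0.84984168 0.59253597 5.77281647]
t 28.6667
picked 2 w 0.02760760245683269 F 19.97024953365326
up w 0.02691306240084941 34.075
down True [ 0.57624113 -0.2427568   0.06639931] [0.2696562  0.15889423] [0.76387469 1.87268918 5.64459449]
t 40.225
picked 1 w 0.02717366558067041 F 19.975716769695282
up w 0.027574463524115866 45.6167
down True [ 0.60581385 -0.28052179  0.06639702] [0.29941567 0.225288  ] [0.70622238 0.83034504 6.29916996]
t 51.7583
52.4917
```

View pics/end.png

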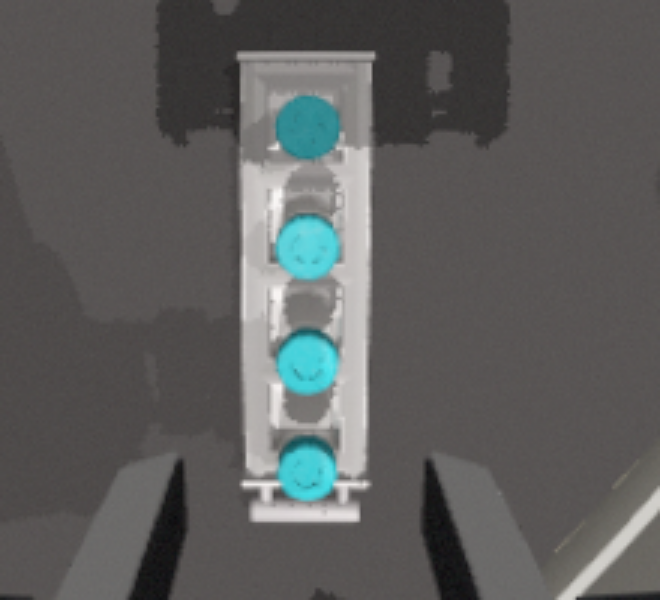

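View pics/end2.png

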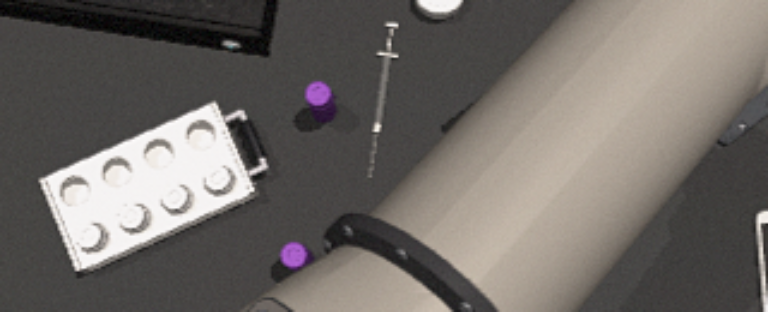

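The four teal caps stand centred in the tray's wells, at crop positions (307,127), (307,247), (307,360) and (307,468). The rack's tall-vial row is empty and all four backups are still in place. I'm handing in.

```bash
python3 -c "
from station import *
print(job_done())"
```

```text
the job is handed in; nothing more can be done
None
```

All four tall vials stand upright on the floors of tray wells 1–4 in rack order, the backups are still in the rack, and the job was handed in at about 52 s; the hand-in returned no verdict.

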